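# Stow the model traffic light in the tin that has room

## Task

Put the model traffic light away, standing upright, inside whichever of the two open storage tins has enough room for it to stand wholly below the rim, and then shut that tin's lid. You cannot know how full the tins are, so lower it until you feel it land and only then let go: do not drop it or press it down hard. Leave the other things on the table where they are.

Things in the scene. Friction and masses are not known exactly. Their poses are not given: they have to be found in the camera images.
- light_mid (a point): the loose model traffic light, 100 mm tall; this point is on its centre line, 50 mm above its underside. Square steel foot 50 x 50 x 10 mm, thin round post 10 mm across, on top a square black head 26 x 26 mm (grip it here) spanning 62 to 100 mm above the underside. Its x, y axes are square to the sides of head and foot; z up. About 140 g
- light_top (a point): centre of the top face of the traffic light's head, 100 mm above its underside
- light: the same traffic light; origin at the centre of the underside of its foot
- tin_a: one of two identical opaque metal tins, fixed; 124 x 124 mm outside, 140 mm high, walls 4 mm, open top; origin at the centre of its underside, x axis towards its hinge side, z up. Inside lies a flat rigid round layer of contents, its top at an unknown 15 to 115 mm above the underside; one tin, not known which, is too full for the light to go below the rim, the other leaves 5 mm or more above it
- lid_a (a joint): opening angle of the hinged lid of tin_a (rad): 0 is shut flat on the rim, about 1.8 is open, leaning a little back past upright. The plain plate, 5 mm thick, about 124 mm square, has no handle. It turns freely and rests open by its own weight; pushed from behind to past upright (below about 1.5) it falls shut by itself
- lid_a_hinge (a point): middle of the hinge line of tin_a's lid, on the tin's +x rim, 140 mm above the tin's underside; the hinge runs along the tin's y axis and the open lid stands about 120 mm above this point
- tin_b: one of two identical opaque metal tins, fixed; 124 x 124 mm outside, 140 mm high, walls 4 mm, open top; origin at the centre of its underside, x axis towards its hinge side, z up. Inside lies a flat rigid round layer of contents, its top at an unknown 15 to 115 mm above the underside; one tin, not known which, is too full for the light to go below the rim, the other leaves 5 mm or more above it
- lid_b (a joint): opening angle of the hinged lid of tin_b (rad): 0 is shut flat on the rim, about 1.8 is open, leaning a little back past upright. The plain plate, 5 mm thick, about 124 mm square, has no handle. It turns freely and rests open by its own weight; pushed from behind to past upright (below about 1.5) it falls shut by itself
- lid_b_hinge (a point): middle of the hinge line of tin_b's lid, on the tin's +x rim, 140 mm above the tin's underside; the hinge runs along the tin's y axis and the open lid stands about 120 mm above this point
- house_a: small model house, 70 x 70 mm, 70 mm high with its pitched roof; a bystander; origin at the centre of its underside
- house_b: small model house, 60 x 80 mm, 61 mm high; a bystander; origin at the centre of its underside
- lamp: model street lamp: round foot 44 mm across, thin post, white ball on top, 101 mm high; a bystander; origin at the centre of its underside
- battery: block battery lying flat, 48 x 26 x 17 mm; a bystander; origin at the centre of its underside
- board: small circuit board, 68 x 53 mm, 11 mm high, lying flat; a bystander; origin at the centre of its underside
- driver: screwdriver lying flat, 160 mm long; a bystander
- car: toy car, 75 x 38 mm, 37 mm high; a bystander; origin at the centre of its underside
There are look-alikes about, which are no part of the job. What is meant by the light is not blue or green, and is the larger of those in its own colour.

How it is judged (in metres and radians):
On the way:
1. the traffic light stands upright in a tin, wholly below its rim, released and at rest, while that tin's lid is still open (((x of light_mid in the frame of tin_a between -0.06 and 0.06 m and y of light_mid in the frame of tin_a between -0.06 and 0.06 m and z of light_top in the frame of tin_a below 0.14 m and angle between light_mid's own z axis and vertical below 0.2 rad and linear speed of light below 0.03 m/s and contact force between the fingers and light below 0.1 N and value of joint lid_a above 1 rad) or (x of light_mid in the frame of tin_b between -0.06 and 0.06 m and y of light_mid in the frame of tin_b between -0.06 and 0.06 m and z of light_top in the frame of tin_b below 0.14 m and angle between light_mid's own z axis and vertical below 0.2 rad and linear speed of light below 0.03 m/s and contact force between the fingers and light below 0.1 N and value of joint lid_b above 1 rad))), for 0.2 s.
At the end, for the whole second after the job is handed in: The traffic light stands upright (within 0.2 rad) inside one tin, its top below the rim (less than 140 mm above the tin's underside), released and at rest, and that tin's lid is shut (joint below 0.06 rad) (((x of light_mid in the frame of tin_a between -0.06 and 0.06 m and y of light_mid in the frame of tin_a between -0.06 and 0.06 m and z of light_top in the frame of tin_a below 0.14 m and angle between light_mid's own z axis and vertical below 0.2 rad and linear speed of light below 0.03 m/s and contact force between the fingers and light below 0.1 N and value of joint lid_a below 0.06 rad) or (x of light_mid in the frame of tin_b between -0.06 and 0.06 m and y of light_mid in the frame of tin_b between -0.06 and 0.06 m and z of light_top in the frame of tin_b below 0.14 m and angle between light_mid's own z axis and vertical below 0.2 rad and linear speed of light below 0.03 m/s and contact force between the fingers and light below 0.1 N and value of joint lid_b below 0.06 rad))); the robot touches nothing.
It fails at once if the traffic light falls freely into a tin (faster than 0.4 m/s below the rim without being held) ((x of light_mid in the frame of tin_a between -0.06 and 0.06 m and y of light_mid in the frame of tin_a between -0.06 and 0.06 m and height (world z) of light below 0.135 m and linear speed of light above 0.4 m/s and contact force between the fingers and light below 0.1 N) or (x of light_mid in the frame of tin_b between -0.06 and 0.06 m and y of light_mid in the frame of tin_b between -0.06 and 0.06 m and height (world z) of light below 0.135 m and linear speed of light above 0.4 m/s and contact force between the fingers and light below 0.1 N)).
It fails at once if the traffic light is pressed against a tin or its contents with more than 40 N (contact force between light and tin_a above 40 N or contact force between light and tin_b above 40 N or contact force between light and contents_a above 40 N or contact force between light and contents_b above 40 N).
It fails at once if a bystander is moved by more than 30 mm (distance of any of house_a, house_b, lamp, battery, board, driver, car from where it was at the start of the episode above 0.03 m).
It also fails if it takes over 64 s, if anything falls off the work surface, if the arm or the gripper's body presses on something with over 40 N, if the wrist force passes 120 N, or if a joint passes its speed limit or range.

## Robot

A 6-joint arm with a two-finger parallel gripper is mounted at the origin on the work surface. World frame = base frame: x ahead of the robot, y to its left, z up, the work surface at z = 0. Lengths are in mm, angles in rad, forces in N, time in s.
With the tool pointing down it reaches from about 300 to 850 mm from the base axis. Payload 5.4 kg.
Tool frame: the origin (TCP) lies midway between the tips of the shut fingers; the grasp point (between the pads) lies 19 mm behind it (manip.hold_point_z is the y of the grasp point in the tool frame, in mm); y points along the fingers, z is the direction in which the jaws open and shut, and the axes are right-handed (so a half turn about y gives the same grasp; the last joint's range is limited). The gripper opens to 85 mm and grips with 20 to 120 N. Pads are 22 mm wide; open, the fingers measure 114 mm over their backs; the gripper's body (76 mm by 85 mm) begins 54 mm behind the grasp point. The pads swing forward as they close: fully open they stand 13 mm farther back than shut.
Start: joints at [-1.339, 0.158, 1.597, -0, 1.386, -0.21], TCP at [245.826, -519.784, 198.999] pointing down, gripper open.
Joint ranges: [-2.91, 2.91], [-0.94, 2.29], [0.18, 2.7], [-1.29, 4.43], [0.17, 2.64], [-3, 3]. Speed limits (rad/s): [2.57, 2.57, 3.14, 3.14, 3.14, 3.14].

## Interface

Orientations are given as a rotation vector (axis times angle).
In Python, from rig import status, cams, order, manip gives the robot as it stands.
- The arm moves only by the tool apply_moves, never from a script. Its argument "commands" is a list of rows, each a list of 3 entries, a list of its own where there are three numbers: the turn, a rotation vector about the tool's x, y, z in degrees, then the shift along the tool's x, y, z in m, then the gripper's target within -1 to 1 (shut at 1, half-way at 0, fully open at -1). A call has 1 to 5 rows; each row is the pose to reach, as a shift and turn from the pose measured when the call began, along the tool's axes at that moment; what a row does not reach only later rows make up. A row lasts 1/8 s, in which the tool goes at most 62.5 mm and 10.7 degrees, less where a joint would pass 70% of its speed; a pose out of reach is approached as far as the arm can. A call with a gripper value outside its range is refused whole. The fingers move at their own pace and stop on an object; the grip force is fixed at half the most. Time passes only in rows, so rows that repeat a pose let the fingers close. It gives the time, the measured TCP pose, the force and the opening at its end, in the units of the state.
- status.observe(): the state, without advancing time (a new reading comes with each control period).
- cams.grab_frame(name): name is "scene" or "top"; returns a dict with "pixels" (480x640x3 uint8, blue, green, red), "z_map" (480x640 float32, mm along the optical axis (not along the pixel's ray), 0 where there is no reading), "vertical_fov" (degrees; the focal length in pixels is half the picture's height over the tangent of half this angle, whatever the lens; pixels are square), "cx", "cy" (the principal point, pixels), "eye" and "orientation" of the camera in the world. Camera axes: x right, y up, looking along -z (the intrinsics and any distortion apply to the point x, -y, -z); pixel columns grow to the right and rows downward; lengths in mm; the calibration is good to about 2 mm. A picture is of the moment at which its call begins.
- order.job_done(): hands the job in, once; it reports no verdict.
The state is a dict: "t": time; "qpos": joint angles; "dq": joint speeds; "joint_torque": joint torques, N m; "position": TCP position; "ee_rot": TCP orientation; "wrist_force": force on the tool from outside, world axes, zero at the start; "torque": the same for the moment, N m; "grip_width": opening from 0.0 (shut) to 1.0 (fully open).
Only numpy, scipy, OpenCV 4.12 (cv2) and the standard library are available. Lean on these libraries where they do the work, as an engineer would, in place of code of your own. Each camera call takes 0.05 s, during which the arm holds its last target. There are 200 camera calls.

## Working session

There is one attempt and no reset: what is moved stays moved. The work goes in short steps, Python scripts to look and compute and a tool call to move; the robot and the scene stay as the last step left them, time stands still between calls to the robot, and variables do not carry over. Pictures are saved under pics/ and viewed, about 8 in all and at most 12, crops included, and the job is handed in when it is done.

Besides the shell and the picture viewer there is one more tool, called after "Emit:" in YAML: its name, and indented under it one key for each argument. apply_moves: Moves the arm, as the interface text tells. Its arguments: {"type":"object","properties":{"commands":{"type":"array","items":{"type":"array"}}},"required":["commands"]}

```bash
ls; mkdir -p pics
cat > h.py <<'E'
import numpy as np, cv2
from scipy.spatial.transform import Rotation as R
from rig import status, cams, order, manip
def grab(n):
    f=cams.grab_frame(n); f['px']=np.array(f['pixels']); f['z']=np.array(f['z_map']); return f
def rot(f):
    o=np.array(f['orientation'],float)
    return o if o.shape==(3,3) else R.from_rotvec(o).as_matrix()
def foc(f): return 240/np.tan(np.radians(f['vertical_fov'])/2)
def cloud(f):
    k=foc(f); v,u=np.mgrid[0:480,0:640]; z=f['z']
    p=np.stack([(u-f['cx'])/k*z,-(v-f['cy'])/k*z,-z],-1)
    w=p@rot(f).T+np.array(f['eye']); w[z<=0]=np.nan; return w
E
python3 - <<'E'
from h import *
for n in('scene','top'):
    f=grab(n); cv2.imwrite(f'pics/{n}0.png',f['px']); print({k:v for k,v in f.items() if k not in('pixels','px','z','z_map')}, (f['z']>0).mean())
    np.save(f'{n}0.npy',cloud(f))
print(status.observe(), manip.hold_point_z, dir(manip))
E
```

```text
pics
{'vertical_fov': 56.98837899656821, 'cx': 309.63184743097855, 'cy': 237.23993017372305, 'eye': array([802.85911674, 424.63082492, 972.26505927]), 'orientation': array([0.19579004, 0.641589  , 2.4906482 ])} 0.9961393229166666
{'vertical_fov': 56.63619457621686, 'cx': 317.74610379521437, 'cy': 236.74889956969542, 'eye': array([ 442.82587041,   21.83233074, 1188.64096895]), 'orientation': array([ 0.03589563, -0.06195727, -1.54334621])} 0.9959244791666667
{'t': 0.1, 'qpos': array([-1.33912662e+00,  1.58975892e-01,  1.59810827e+00, -3.45109682e-05,
        1.38621620e+00, -2.10113191e-01]), 'dq': array([-0.0011028 , -0.00192603, -0.00178491, -0.00152843, -0.0008451 ,
        0.00136882]), 'joint_torque': array([ 3.39376193e-04, -3.96989822e+01, -3.32338786e+01, -2.11436263e-04,
        4.19916760e-03,  9.65454383e-07]), 'position': array([ 245.66464605, -519.21381284,  198.12011966]), 'ee_rot': array([-0.44394054,  1.97843746, -1.97497869]), 'wrist_force': array([-0.27230868,  0.76795379, -0.10336463]), 'torque': array([-0.00893282,  0.00266249, -0.02458769]), 'grip_width': 0.9978190407227262} -18.700000000000003 ['Unreachable', '__class__', '__delattr__', '__dict__', '__dir__', '__doc__', '__eq__', '__format__', '__ge__', '__getattribute__', '__getstate__', '__gt__', '__hash__', '__init__', '__init_subclass__', '__le__', '__lt__', '__module__', '__ne__', '__new__', '__reduce__', '__reduce_ex__', '__repr__', '__setattr__', '__sizeof__', '__str__', '__subclasshook__', '__weakref__', 'hold_point_z']
```

View pics/scene0.png

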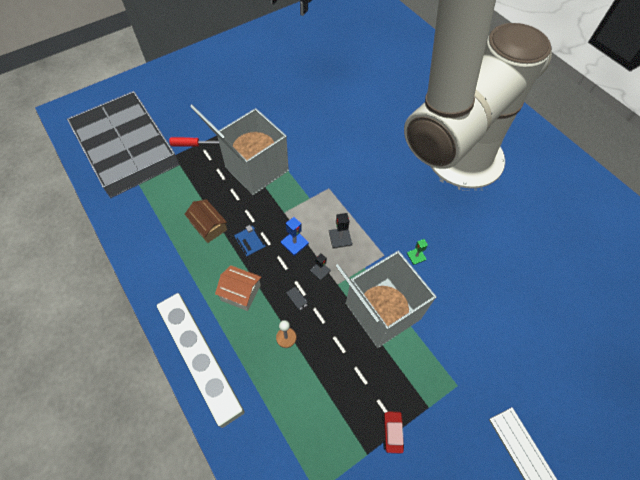

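View pics/top0.png

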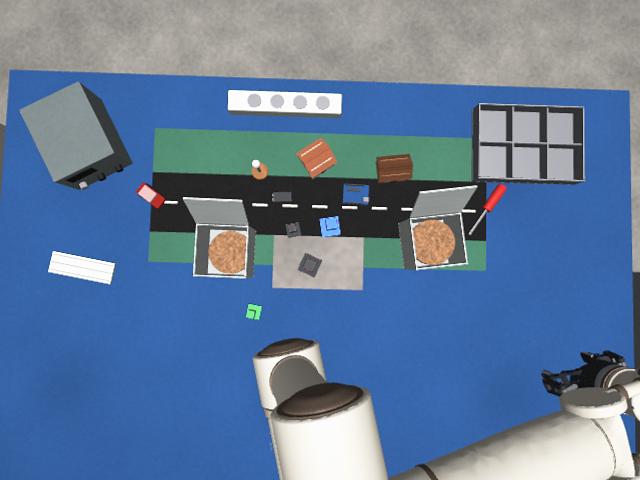

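The top view shows the larger black light at about (310,265), with the smaller look-alike at (292,229). The tins are at about (225,250) and (433,242), with their lids open on the upper (+x) side. The scene view shows the same light at (341,230).

```bash
cat > m.py <<'E'
from h import *
T=np.load('top0.npy');S=np.load('scene0.npy');it=cv2.imread('pics/top0.png');
def med(W,u,v,r=4):
    p=W[v-r:v+r+1,u-r:u+r+1].reshape(-1,3); return np.nanmedian(p,0).round(1)
print('table',[med(T,u,v) for u,v in((100,250),(310,400),(560,280),(330,285))],[med(S,u,v) for u,v in((450,350),(340,190))])
for n,u,v in(('left',230,252),('right',433,242)): print(n,'contents',med(T,u,v,6))
for n,u,v in(('left',387,300),('right',252,145)): print(n,'contents scene',med(S,u,v,5))
# light by region and height
for nm,W,(u0,u1,v0,v1) in(('top',T,(290,335,245,285)),('scene',S,(322,360,205,255))):
    P=W[v0:v1,u0:u1].reshape(-1,3);P=P[np.isfinite(P[:,0])]
    print(nm,'max z',P[:,2].max().round(1))
    for lo,hi in((85,115),(5,16)):
        Q=P[(P[:,2]>lo)&(P[:,2]<hi)]
        if len(Q)>5:
            r=cv2.minAreaRect(Q[:,:2].astype(np.float32)); print(lo,len(Q),Q.mean(0).round(1),'rect',np.round(r[0],1),np.round(r[1],1),round(r[2],1))
# tin rims
for nm,yr in(('left',(60,1000)),('right',(-1000,-60))):
    for cn,W in(('top',T),('scene',S)):
        P=W.reshape(-1,3);P=P[np.isfinite(P[:,0])]
        # region
        u,v=(230,252) if nm=='left' else (433,242)
        c=med(T,u,v,6)
        Q=P[(abs(P[:,0]-c[0])<110)&(abs(P[:,1]-c[1])<110)]
        m=Q[(Q[:,2]>134)&(Q[:,2]<146)]
        r=cv2.minAreaRect(m[:,:2].astype(np.float32)); print(nm,cn,'rim',len(m),np.round(r[0],1),np.round(r[1],1),round(r[2],1),m[:,2].mean().round(1))
        m=Q[Q[:,2]>150]; print('  lid',len(m),m.min(0).round(),m.max(0).round())
E
python3 m.py
```

```text
table [array([ 4.666e+02,  5.782e+02, -1.000e-01]), array([299.5,  17.8, 706.2]), array([ 4.190e+02, -6.505e+02, -6.000e-01]), array([389.9, -33. ,   0.8])] [array([402.4, 383.8,  -0. ]), array([ 3.574e+02, -9.920e+01, -2.000e-01])]
left contents [470.1 231.9  18.3]
right contents [ 506.9 -283.5   84.5]
left contents scene [452.7 219.4  17.9]
right contents scene [ 506.1 -293.1   84.5]
top max z 106.7
85 118 [443.3  23.7 100. ] rect [443.4  23.9] [25.1 27.4] 65.0
5 292 [443.7  22.2   9. ] rect [442.6  14.1] [101.6 117.9] 5.7
scene max z 103.7
85 151 [446.   23.7  97.4] rect [444.3  21.6] [28. 28.] 65.3
5 321 [447.2  24.    9.3] rect [435.2   5.9] [138.1  70.4] 49.5
left top rim 451 [473.1 233.5] [125.7 128.2] 89.4 139.6
  lid 1352 [535. 169. 150.] [578. 294. 261.]
left scene rim 522 [472.9 231.2] [125. 128.] 88.9 139.2
  lid 314 [537. 168. 151.] [579. 292. 259.]
right top rim 459 [ 510.  -279.9] [128.4 124.6] 8.2 139.6
  lid 1287 [ 565. -332.  150.] [ 617. -204.  263.]
right scene rim 336 [ 511.6 -281.3] [133.3 126.9] 8.1 138.2
  lid 239 [ 566. -331.  150.] [ 617. -207.  260.]
```

```bash
cat > go.py <<'E'
# usage: go.py x y z jawyaw_deg  -> total turn (deg) and shift (m) in current tool axes, tool pointing straight down
import sys; from h import *
s=status.observe(); R0=R.from_rotvec(s['ee_rot']).as_matrix(); p=np.array(s['position'])
x,y,z,a=map(float,sys.argv[1:]); best=None
for k in(0,180):
    t=np.radians(a+k); Z=np.array([np.cos(t),np.sin(t),0]);Y=np.array([0,0,-1.]);X=np.cross(Y,Z)
    rv=np.degrees(R.from_matrix(R0.T@np.stack([X,Y,Z],1)).as_rotvec())
    print('alt' ,k,'turn',rv.round(1))
print('shift',((R0.T@(np.array([x,y,z])-p))/1000).round(4),'tool z world',R0[:,2].round(3),'x',R0[:,0].round(3),'y',R0[:,1].round(3))
print('q6',s['qpos'].round(2),'pos',p.round(1),'F',s['wrist_force'].round(1),'grip',s['grip_width'],'t',s['t'])
E
python3 go.py 443.5 23 200 65; python3 go.py 443.5 23 200 -25
```

```text
alt 0 turn [ 0.000e+00 -1.297e+02 -1.000e-01]
alt 180 turn [ 0.1 50.3  0. ]
shift [-0.4107 -0.0011 -0.4056] tool z world [ 0.428 -0.904 -0.002] x [-0.904 -0.428 -0.   ] y [-0.     0.002 -1.   ]
q6 [-1.34  0.16  1.6  -0.    1.39 -0.21] pos [ 245.7 -519.2  198.1] F [-0.3  0.8 -0.1] grip 0.9978190407227262 t 0.1
alt 0 turn [  0.1 -39.7  -0.1]
alt 180 turn [1.000e-01 1.403e+02 1.000e-01]
shift [-0.4107 -0.0011 -0.4056] tool z world [ 0.428 -0.904 -0.002] x [-0.904 -0.428 -0.   ] y [-0.     0.002 -1.   ]
q6 [-1.34  0.16  1.6  -0.    1.39 -0.21] pos [ 245.7 -519.2  198.1] F [-0.3  0.8 -0.1] grip 0.9978190407227262 t 0.1
```

Emit:
apply_moves:
  commands:
    - [[0,-8,0],[-0.041,0,-0.041],-0.3]
    - [[0,-16,0],[-0.082,0,-0.081],-0.3]
    - [[0,-24,0],[-0.123,0,-0.122],-0.3]
    - [[0,-32,0],[-0.164,0,-0.162],-0.3]
    - [[0,-39.7,0],[-0.205,0,-0.203],-0.3]

```text
t: 0.72
position: [344.4, -246.1, 198.2]
ee_rot: [-0.972, 1.522, -1.518]
wrist_force: [0.9, 0.2, 0.8]
grip_width: 0.651
```

```bash
python3 go.py 443.5 23 160 -25
```

```text
alt 0 turn [ 0.1  0.2 -0.1]
alt 180 turn [-2.000e-01 -1.798e+02 -1.000e-01]
shift [-0.2858  0.0387 -0.0227] tool z world [ 0.908 -0.419 -0.001] x [-0.419 -0.908 -0.002] y [-0.     0.002 -1.   ]
q6 [-0.91 -0.25  2.    0.    1.4  -0.48] pos [ 344.4 -246.1  198.2] F [0.9 0.2 0.8] grip 0.650737347893747 t 0.725
```

Emit:
apply_moves:
  commands:
    - [[0,0,0],[-0.058,0,-0.005],-0.3]
    - [[0,0,0],[-0.116,0.0,-0.009],-0.3]
    - [[0,0,0],[-0.174,0.01,-0.014],-0.3]
    - [[0,0,0],[-0.232,0.02,-0.018],-0.3]
    - [[0,0,0],[-0.286,0.039,-0.023],-0.3]

```text
t: 1.35
position: [444.2, 25.2, 159.9]
ee_rot: [-0.971, 1.519, -1.519]
wrist_force: [0.6, -0.4, 0.2]
grip_width: 0.649
```

```bash
python3 go.py 443.5 23 66 -25
python3 - <<'E'
from h import *
f=grab('scene'); np.save('scene1.npy',cloud(f)); 
c=f['px'][130:280,260:420]; cv2.imwrite('pics/scene1.png',cv2.resize(c,None,fx=4,fy=4,interpolation=cv2.INTER_CUBIC))
E
```

```text
alt 0 turn [-0.   0.3 -0.1]
alt 180 turn [-2.000e-01 -1.797e+02  1.000e-01]
shift [0.0025 0.0939 0.0002] tool z world [ 0.908 -0.418  0.001] x [-0.418 -0.908 -0.002] y [ 0.002  0.002 -1.   ]
q6 [-0.22 -0.16  1.99  0.    1.31  0.21] pos [444.2  25.2 159.9] F [ 0.6 -0.4  0.2] grip 0.6485738326570766 t 1.35
```

View pics/scene1.png

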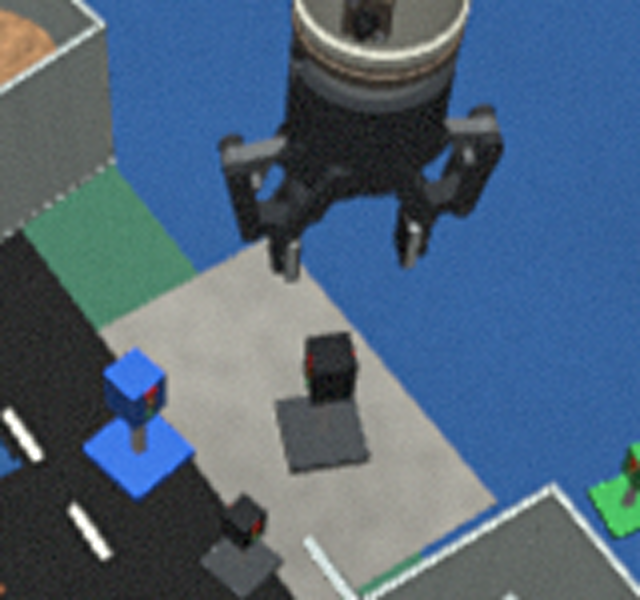

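The crop shows the jaws, at (290,270) and (410,250), above the black head at (330,365) and square to its sides, with the neighbours clear. I'll descend and close.

Emit:
apply_moves:
  commands:
    - [[0,0,0],[0.002,0.03,0],-0.3]
    - [[0,0,0],[0.0025,0.055,0],-0.3]
    - [[0,0,0],[0.0025,0.075,0],-0.3]
    - [[0,0,0],[0.0025,0.09,0],-0.3]
    - [[0,0,0],[0.0025,0.094,0],-0.3]

```text
t: 2.02
position: [440.8, 29.7, 61.7]
ee_rot: [-0.975, 1.525, -1.509]
wrist_force: [-0.0, -0.2, 0.1]
grip_width: 0.649
```

Emit:
apply_moves:
  commands:
    - [[0,0,0],[0,0,0],0]
    - [[0,0,0],[0,0,0],0.2]
    - [[0,0,0],[0,0,0],1]
    - [[0,0,0],[0,0,0],1]
    - [[0,0,0],[0,0,0],1]

```text
t: 2.65
position: [441.9, 29.5, 62.7]
ee_rot: [-0.974, 1.523, -1.51]
wrist_force: [1.0, -1.3, 5.5]
grip_width: 0.272
```

Emit:
apply_moves:
  commands:
    - [[0,0,0],[0,0,0],1]
    - [[0,0,0],[0,-0.005,0],1]
    - [[0,0,0],[0,-0.015,0],1]
    - [[0,0,0],[0,-0.03,0],1]
    - [[0,0,0],[0,-0.05,0],1]

```text
t: 3.28
position: [441.9, 29.2, 113.7]
ee_rot: [-0.974, 1.523, -1.51]
wrist_force: [0.8, 1.1, -1.3]
grip_width: 0.279
```

Emit:
apply_moves:
  commands:
    - [[0,0,0],[0,-0.03,0],1]
    - [[0,0,0],[0,-0.065,0],1]
    - [[0,0,0],[0,-0.1,0],1]
    - [[0,0,0],[0,-0.13,0],1]
    - [[0,0,0],[0,-0.146,0],1]

```text
t: 3.9
position: [443.0, 28.0, 262.3]
ee_rot: [-0.971, 1.52, -1.511]
wrist_force: [-0.0, -0.4, -1.7]
grip_width: 0.273
```

```bash
python3 go.py 468 237 258 -1
python3 - <<'E'
from h import *
s=status.observe(); p=s['position']
for n in('scene','top'):
    f=grab(n); np.save(n+'2.npy',cloud(f)); 
    if n=='scene': cv2.imwrite('pics/scene2.png',cv2.resize(f['px'][60:260,240:440],None,fx=3,fy=3,interpolation=cv2.INTER_CUBIC))
    P=np.load(n+'2.npy').reshape(-1,3); P=P[np.isfinite(P[:,0])]
    Q=P[(abs(P[:,0]-p[0])<60)&(abs(P[:,1]-p[1])<60)&(P[:,2]>150)]; 
    q=Q[(Q[:,2]<p[2]-45)]
    if len(q): print(n,len(q),q.min(0).round(1),q.max(0).round(1),q.mean(0).round(1), [np.round(e,1) for e in cv2.minAreaRect(q[:,:2].astype(np.float32))])
E
```

```text
alt 0 turn [  0.  -23.5  -0.4]
alt 180 turn [  0.5 156.5   0. ]
shift [-0.2005  0.0057 -0.0639] tool z world [ 0.91  -0.415 -0.002] x [-0.415 -0.91  -0.006] y [ 0.001  0.006 -1.   ]
q6 [-0.22 -0.23  1.85  0.01  1.52  0.21] pos [443.   28.  262.3] F [-0.  -0.4 -1.7] grip 0.27277947109843526 t 3.9
scene 481 [414.5 -12.5 200.2] [477.4  53.  215.2] [448.3  23.6 209.5] [array([445.6,  20.5]), array([51.9, 50. ]), np.float64(66.2)]
```

View pics/scene2.png

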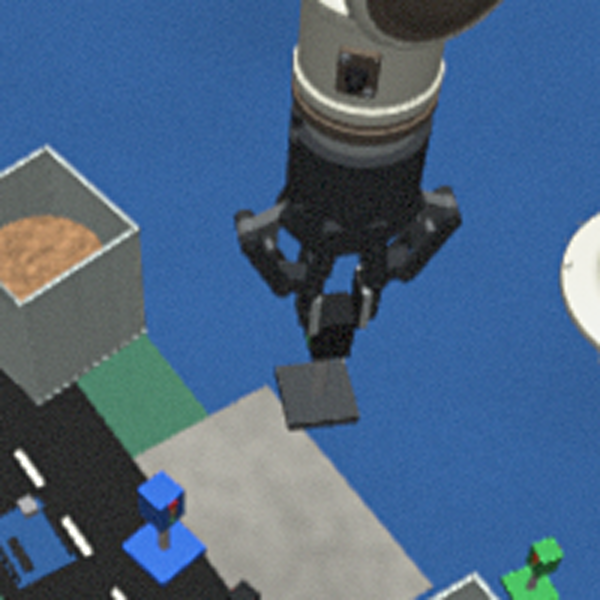

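The picture shows the light held upright, with its foot at crop (320,395) and its underside about 62 mm below the TCP. Next I carry it over the left tin.

Emit:
apply_moves:
  commands:
    - [[0,-5,0],[-0.035,0,-0.011],1]
    - [[0,-10,0],[-0.08,0,-0.025],1]
    - [[0,-15,0],[-0.125,0,-0.04],1]
    - [[0,-20,0],[-0.17,0,-0.054],1]
    - [[0,-23.5,-0.4],[-0.201,0,-0.064],1]

```text
t: 4.62
position: [467.3, 239.0, 261.3]
ee_rot: [-1.206, 1.222, -1.219]
wrist_force: [-0.2, -0.8, -1.1]
grip_width: 0.276
```

```bash
python3 go.py 467 238.5 150 -1
python3 - <<'E'
from h import *
s=status.observe(); p=s['position']
f=grab('scene'); P=cloud(f).reshape(-1,3); P=P[np.isfinite(P[:,0])]
q=P[(abs(P[:,0]-p[0])<50)&(abs(P[:,1]-p[1])<50)&(P[:,2]>p[2]-65)&(P[:,2]<p[2]-48)]
print(len(q),q[:,2].mean(),[np.round(e,1) for e in cv2.minAreaRect(q[:,:2].astype(np.float32))])
E
```

```text
alt 0 turn [0.2 0.2 0.1]
alt 180 turn [ 1.000e-01 -1.798e+02 -3.000e-01]
shift [4.000e-04 1.113e-01 1.000e-04] tool z world [ 1.    -0.014 -0.003] x [-0.014 -1.     0.001] y [-0.003 -0.001 -1.   ]
q6 [ 0.24 -0.01  1.65 -0.    1.5   0.26] pos [467.3 239.  261.3] F [-0.2 -0.8 -1.1] grip 0.2761965662249402 t 4.625
589 208.7800941107806 [array([472.4, 231.6]), array([51.3, 51. ]), np.float64(0.6)]
```

The foot is centred over the tin at (472.4,231.6). I expect it to land at a TCP height of about 80, so I lower it to about 100 and then creep.

Emit:
apply_moves:
  commands:
    - [[0,0,0],[0,0.03,0],1]
    - [[0,0,0],[0,0.07,0],1]
    - [[0,0,0],[0,0.11,0],1]
    - [[0,0,0],[0,0.14,0],1]
    - [[0,0,0],[0,0.155,0],1]

```text
t: 5.3
position: [464.4, 241.6, 103.0]
ee_rot: [-1.21, 1.224, -1.213]
wrist_force: [0.4, -0.2, -1.5]
grip_width: 0.275
```

Emit:
apply_moves:
  commands:
    - [[0,0,0],[0,0.003,0],1]
    - [[0,0,0],[0,0.006,0],1]
    - [[0,0,0],[0,0.009,0],1]
    - [[0,0,0],[0,0.011,0],1]
    - [[0,0,0],[0,0.013,0],1]

```text
t: 5.92
position: [464.6, 241.7, 90.3]
ee_rot: [-1.21, 1.223, -1.213]
wrist_force: [0.5, -0.1, -1.5]
grip_width: 0.277
```

Emit:
apply_moves:
  commands:
    - [[0,0,0],[0,0.002,0],1]
    - [[0,0,0],[0,0.003,0],1]
    - [[0,0,0],[0,0.004,0],1]
    - [[0,0,0],[0,0.005,0],1]
    - [[0,0,0],[0,0.006,0],1]

```text
t: 6.55
position: [464.5, 241.7, 84.2]
ee_rot: [-1.21, 1.223, -1.213]
wrist_force: [-1.2, 0.1, -0.6]
grip_width: 0.277
```

Emit:
apply_moves:
  commands:
    - [[0,0,0],[0,0.001,0],1]
    - [[0,0,0],[0,0.0015,0],1]

```text
t: 6.8
position: [464.5, 241.7, 82.7]
ee_rot: [-1.21, 1.223, -1.213]
wrist_force: [0.0, 0.2, -1.1]
grip_width: 0.272
```

Emit:
apply_moves:
  commands:
    - [[0,0,0],[0,0.001,0],1]
    - [[0,0,0],[0,0.0015,0],1]

```text
t: 7.05
position: [464.5, 241.7, 81.1]
ee_rot: [-1.21, 1.223, -1.213]
wrist_force: [-0.3, -0.4, -0.1]
grip_width: 0.271
```

Emit:
apply_moves:
  commands:
    - [[0,0,0],[0,0.0005,0],1]
    - [[0,0,0],[0,0.001,0],1]

```text
t: 7.3
position: [465.1, 241.8, 80.9]
ee_rot: [-1.209, 1.222, -1.213]
wrist_force: [-0.6, -0.7, 6.2]
grip_width: 0.279
```

Emit:
apply_moves:
  commands:
    - [[0,0,0],[0,0.0005,0],1]
    - [[0,0,0],[0,0.001,0],1]

```text
t: 7.55
position: [465.6, 241.9, 80.8]
ee_rot: [-1.208, 1.222, -1.214]
wrist_force: [-1.3, -1.5, 7.8]
grip_width: 0.275
```

It has landed: the upward force rose to about 8 N and the height stopped changing at a TCP of 81. I release it gently, only part-way, to stay clear of the walls.

Emit:
apply_moves:
  commands:
    - [[0,0,0],[0,0,0],0.4]
    - [[0,0,0],[0,0,0],0.3]
    - [[0,0,0],[0,0,0],0.1]
    - [[0,0,0],[0,0,0],0.0]
    - [[0,0,0],[0,0,0],0.0]

```text
t: 8.18
position: [465.5, 241.9, 80.6]
ee_rot: [-1.208, 1.222, -1.214]
wrist_force: [0.3, -0.1, -0.1]
grip_width: 0.498
```

Emit:
apply_moves:
  commands:
    - [[0,0,0],[0,-0.01,0],0]
    - [[0,0,0],[0,-0.03,0],0]
    - [[0,0,0],[0,-0.06,0],0]
    - [[0,0,0],[0,-0.1,0],0]
    - [[0,0,0],[0,-0.15,0],0]

```text
t: 8.8
position: [465.8, 241.6, 231.9]
ee_rot: [-1.209, 1.223, -1.213]
wrist_force: [0.9, 0.2, 0.6]
grip_width: 0.499
```

Emit:
apply_moves:
  commands:
    - [[0,0,0],[0,-0.05,0],0.5]
    - [[0,0,0],[0,-0.085,0],1]
    - [[0,0,0],[0,-0.085,0],1]

```text
t: 9.18
position: [468.1, 242.0, 321.4]
ee_rot: [-1.202, 1.218, -1.215]
wrist_force: [1.1, -0.2, 0.7]
grip_width: 0.001
```

```bash
python3 go.py 640 232 315 -90
python3 - <<'E'
from h import *
f=grab('scene'); W=cloud(f); P=W.reshape(-1,3); P=P[np.isfinite(P[:,0])]
q=P[(abs(P[:,0]-472)<40)&(abs(P[:,1]-232)<40)&(P[:,2]>105)&(P[:,2]<135)]
print(len(q),q.min(0).round(1),q.max(0).round(1),q.mean(0).round(1))
q=P[(P[:,0]>535)&(P[:,0]<620)&(abs(P[:,1]-232)<70)&(P[:,2]>150)&(P[:,2]<275)];print('lid',q.min(0).round(1),q.max(0).round(1))
cv2.imwrite('pics/scene3.png',cv2.resize(f['px'][200:380,290:490],None,fx=3,fy=3,interpolation=cv2.INTER_CUBIC))
E
```

```text
alt 0 turn [ 0.1 89.4 -0.1]
alt 180 turn [ -0.1 -90.6  -0.1]
shift [0.0082 0.0065 0.172 ] tool z world [ 1.    -0.011  0.001] x [-0.011 -1.    -0.002] y [ 0.001  0.002 -1.   ]
q6 [ 0.25 -0.02  1.55  0.    1.61  0.26] pos [468.1 242.  321.4] F [ 1.1 -0.2  0.7] grip 0.0008937791402469963 t 9.175
184 [456.  220.8 105.6] [484.3 248.1 121.7] [471.5 235.5 116.7]
lid [537.8 167.8 151. ] [579.5 292.  260.7]
```

View pics/scene3.png

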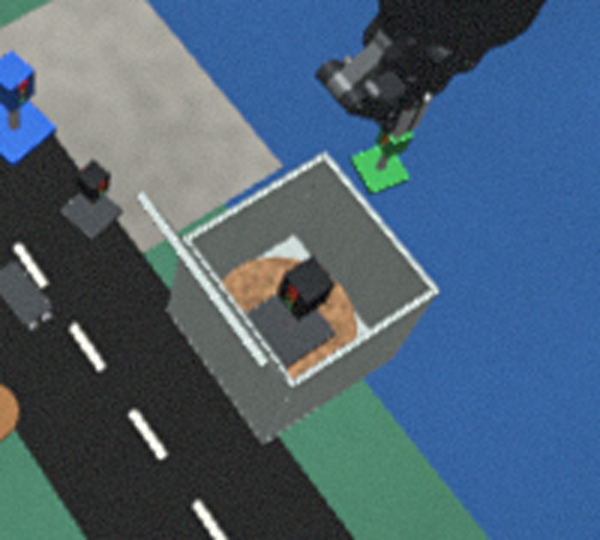

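The light stands upright inside the tin, with its head at crop (305,285) and its top at z ≈ 118, and the lid is still open. I go over the lid and down behind it.

Emit:
apply_moves:
  commands:
    - [[0,0,0],[0.002,0,0.03],1]
    - [[0,0,0],[0.004,0,0.075],1]
    - [[0,0,0],[0.006,0,0.12],1]
    - [[0,0,0],[0.008,0,0.16],1]
    - [[0,0,0],[0.008,0,0.175],1]

```text
t: 9.85
position: [642.7, 231.0, 314.5]
ee_rot: [-1.21, 1.224, -1.214]
wrist_force: [-1.0, -0.1, -0.2]
grip_width: 0.0
```

Emit:
apply_moves:
  commands:
    - [[0,0,0],[0,0.01,0.003],1]
    - [[0,0,0],[0,0.035,0.003],1]
    - [[0,0,0],[0,0.06,0.003],1]
    - [[0,0,0],[0,0.08,0.003],1]
    - [[0,0,0],[0,0.09,0.003],1]

```text
t: 10.48
position: [643.6, 230.9, 222.1]
ee_rot: [-1.213, 1.226, -1.212]
wrist_force: [-0.7, -0.7, 0.5]
grip_width: 0.001
```

```bash
python3 go.py 570 232 228 0
```

```text
alt 0 turn [ 0.7 -0.7  0. ]
alt 180 turn [ -0.  179.3   1.1]
shift [-0.0002 -0.005  -0.0736] tool z world [ 1.    -0.012 -0.012] x [-0.012 -1.     0.   ] y [-0.012 -0.    -1.   ]
q6 [0.17 0.44 1.21 0.   1.5  0.18] pos [643.6 230.9 222.1] F [-0.7 -0.7  0.5] grip 0.0008713868752288714 t 10.475
```

Emit:
apply_moves:
  commands:
    - [[0,0,0],[0,-0.003,-0.02],1]
    - [[0,0,0],[0,-0.004,-0.035],1]
    - [[0,0,0],[0,-0.005,-0.05],1]
    - [[0,0,0],[0,-0.005,-0.062],1]
    - [[0,0,0],[0,-0.005,-0.074],1]

```text
t: 11.1
position: [569.2, 231.8, 228.2]
ee_rot: [-1.212, 1.226, -1.212]
wrist_force: [-0.8, -0.0, 0.0]
grip_width: -0.002
```

Emit:
apply_moves:
  commands:
    - [[0,0,0],[0,0,-0.01],1]
    - [[0,0,0],[0,0,-0.018],1]
    - [[0,0,0],[0,0,-0.026],1]
    - [[0,0,0],[0,0,-0.03],1]
    - [[0,0,0],[0,0,-0.03],1]

```text
t: 11.72
position: [539.1, 232.2, 228.6]
ee_rot: [-1.212, 1.226, -1.213]
wrist_force: [-0.2, -0.3, 0.0]
grip_width: -0.003
```

```bash
python3 go.py 570 232 300 0
python3 - <<'E'
from h import *
f=grab('scene'); cv2.imwrite('pics/scene4.png',f['px'])
E
```

```text
alt 0 turn [ 0.6 -0.7  0. ]
alt 180 turn [ -0.  179.3   1. ]
shift [-0.0002 -0.0717  0.0301] tool z world [ 1.    -0.011 -0.011] x [-0.011 -1.     0.   ] y [-0.011 -0.    -1.   ]
q6 [0.2  0.18 1.51 0.   1.46 0.21] pos [539.1 232.2 228.6] F [-0.2 -0.3  0. ] grip -0.002970890389943378 t 11.725
```

View pics/scene4.png

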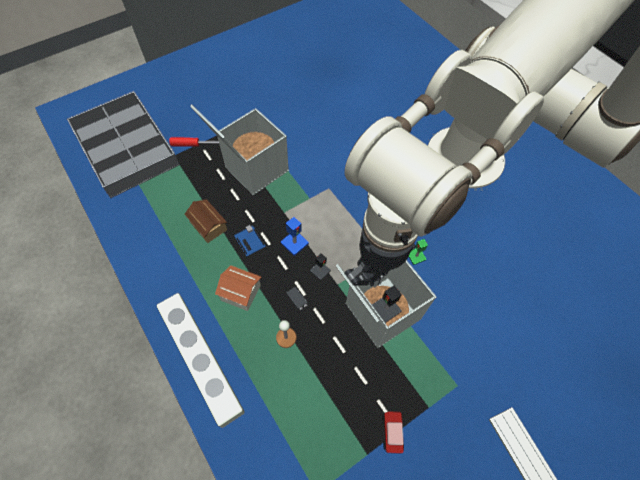

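The lid, from (340,268) to (378,320), still looks open beside the fingers. I measure its angle from the point cloud.

Run:
```python
from h import *
for n in('scene','top'):
    P=cloud(grab(n)).reshape(-1,3); P=P[np.isfinite(P[:,0])]
    for a,b in((165,195),(200,262),(270,296)):
        q=P[(P[:,0]>440)&(P[:,0]<640)&(P[:,1]>a)&(P[:,1]<b)&(P[:,2]>150)&(P[:,2]<270)]
        for z0 in(160,200,230,250):
            w=q[abs(q[:,2]-z0)<8]
            if len(w): print(n,a,z0,len(w),w[:,0].min().round(),np.median(w[:,0]).round(),w[:,0].max().round())
```

```text
scene 165 160 1 539.0 539.0 539.0
scene 165 230 1 563.0 563.0 563.0
scene 165 250 37 569.0 575.0 578.0
scene 200 160 6 538.0 540.0 541.0
scene 200 200 6 551.0 553.0 556.0
scene 200 230 6 562.0 564.0 567.0
scene 200 250 81 569.0 576.0 578.0
scene 270 160 6 542.0 543.0 546.0
scene 270 200 6 554.0 556.0 559.0
scene 270 230 7 562.0 567.0 570.0
scene 270 250 40 569.0 576.0 579.0
top 165 160 32 535.0 539.0 543.0
top 165 200 38 549.0 553.0 555.0
top 165 230 44 559.0 563.0 567.0
top 165 250 59 567.0 570.0 577.0
top 200 160 64 536.0 540.0 542.0
top 200 200 62 548.0 553.0 557.0
top 200 230 51 560.0 564.0 567.0
top 200 250 65 566.0 571.0 577.0
```

Run:
```python
from h import *
print(status.observe()['position'])
out=[]
for n,(u0,v0) in(('scene',(310,190)),('top',(150,150))):
    f=grab(n); P=cloud(f).reshape(-1,3); P=P[np.isfinite(P[:,0])]
    q=P[(P[:,0]>430)&(P[:,0]<660)&(abs(P[:,1]-232)<70)&(P[:,2]>268)&(P[:,2]<420)]
    for z in range(275,420,25):
        w=q[abs(q[:,2]-z)<12]
        if len(w): print(n,z,len(w),w.min(0).round(),w.max(0).round())
    out.append(cv2.resize(f['px'][v0:v0+150,u0:u0+130],None,fx=3,fy=3,interpolation=cv2.INTER_CUBIC))
cv2.imwrite('pics/both5.png',np.hstack(out))
```

```text
[539.38647546 232.09657596 228.519362  ]
scene 275 45 [528. 237. 269.] [555. 243. 287.]
scene 300 59 [528. 236. 289.] [573. 245. 312.]
scene 325 156 [488. 225. 313.] [593. 249. 337.]
scene 350 310 [482. 218. 338.] [603. 251. 362.]
scene 375 140 [560. 222. 363.] [588. 251. 387.]
scene 400 322 [525. 207. 388.] [580. 269. 412.]
top 275 19 [527. 222. 269.] [546. 231. 285.]
top 300 6 [518. 221. 289.] [535. 227. 308.]
top 325 6 [511. 216. 314.] [525. 222. 332.]
top 350 49 [481. 235. 345.] [500. 246. 362.]
top 375 17 [495. 235. 363.] [505. 243. 380.]
top 400 63 [504. 196. 389.] [559. 238. 412.]
```

View pics/both5.png

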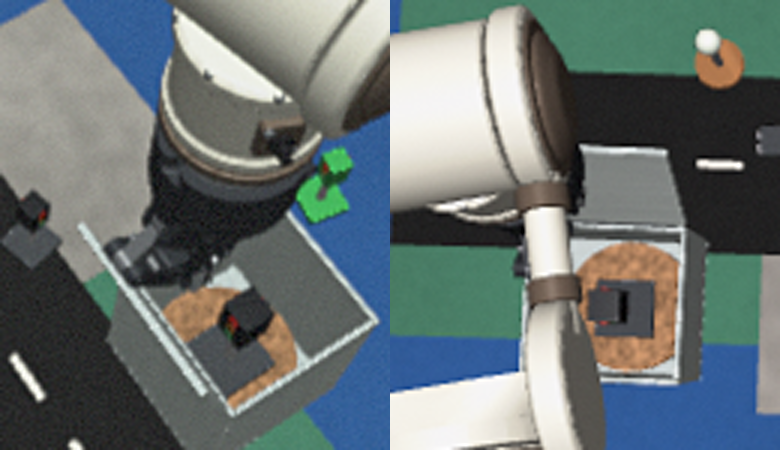

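The view shows the gripper now on the inner side of the lid, although the measured path ran behind it, and the lid is still open at 1.8. I go back up and over, then repeat in checked steps.

Emit:
apply_moves:
  commands:
    - [[0,0,0],[0,-0.03,-0.01],1]
    - [[0,0,0],[0,-0.06,-0.01],1]
    - [[0,0,0],[0,-0.09,-0.01],1]
    - [[0,0,0],[0,-0.09,0.03],1]
    - [[0,0,0],[0,-0.09,0.08],1]

```text
t: 12.6
position: [621.6, 231.5, 319.1]
ee_rot: [-1.21, 1.224, -1.213]
wrist_force: [0.1, -0.1, 0.6]
grip_width: 0.002
```

Emit:
apply_moves:
  commands:
    - [[0,0,0],[0,0,0.025],1]
    - [[0,0,0],[0,0,0.03],1]
    - [[0,0,0],[0,0.04,0.03],1]
    - [[0,0,0],[0,0.08,0.03],1]
    - [[0,0,0],[0,0.1,0.03],1]

```text
t: 13.22
position: [648.8, 231.3, 216.3]
ee_rot: [-1.214, 1.226, -1.211]
wrist_force: [-0.3, -0.9, 0.2]
grip_width: -0.002
```

```bash
cat > lid.py <<'E'
from h import *
s=status.observe(); print(s['t'],s['position'].round(1),s['wrist_force'].round(1))
for n in('scene','top'):
    P=cloud(grab(n)).reshape(-1,3); P=P[np.isfinite(P[:,0])]
    q=P[(P[:,0]>420)&(P[:,0]<600)&(P[:,1]>168)&(P[:,1]<205)&(P[:,2]>150)&(P[:,2]<270)]
    if len(q)>8: print(n,len(q),'angle',np.median(np.arctan2(q[:,2]-140,535-q[:,0])).round(3))
    w=P[(P[:,0]>420)&(P[:,0]<535)&(P[:,1]>172)&(P[:,1]<290)&(P[:,2]<160)]; print(n,'over tin: z med',np.median(w[:,2]).round(1),'frac near rim',(abs(w[:,2]-143)<6).mean().round(2))
E
python3 lid.py;  python3 - <<'E'
from h import *
f=grab('scene'); cv2.imwrite('pics/scene6.png',cv2.resize(f['px'][180:380,270:470],None,fx=3,fy=3,interpolation=cv2.INTER_CUBIC))
E
```

```text
13.225 [648.8 231.3 216.3] [-0.3 -0.9  0.2]
scene over tin: z med 41.6 frac near rim 0.05
top 395 angle 1.866
top over tin: z med 20.7 frac near rim 0.08
```

View pics/scene6.png

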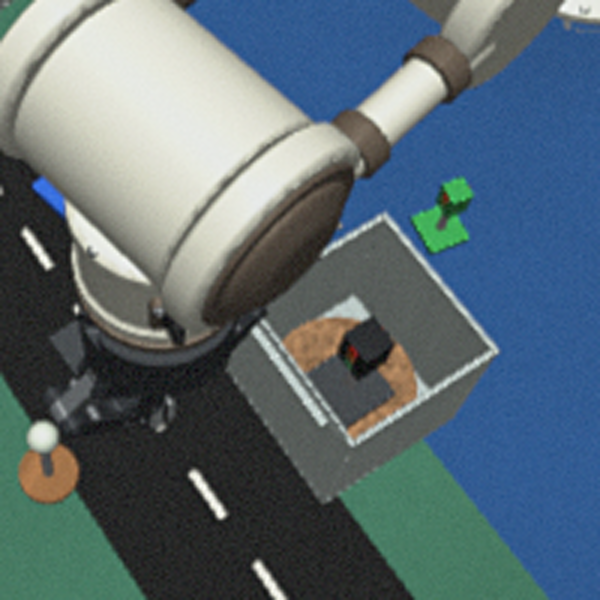

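The gripper is now clearly behind the lid (fingers at about (160,410) in the crop). I push in small, checked steps.

Emit:
apply_moves:
  commands:
    - [[0,0,0],[0,-0.002,-0.015],1]
    - [[0,0,0],[0,-0.004,-0.03],1]
    - [[0,0,0],[0,-0.006,-0.045],1]
    - [[0,0,0],[0,-0.008,-0.06],1]
    - [[0,0,0],[0,-0.01,-0.07],1]

```text
t: 14.0
position: [580.8, 232.4, 232.3]
ee_rot: [-1.208, 1.222, -1.214]
wrist_force: [-0.3, 0.5, 0.5]
grip_width: 0.001
```

```bash
python3 lid.py
```

```text
14.0 [580.8 232.4 232.3] [-0.3  0.5  0.5]
scene over tin: z med 29.1 frac near rim 0.04
top 392 angle 1.865
top over tin: z med 21.3 frac near rim 0.11
```

Emit:
apply_moves:
  commands:
    - [[0,0,0],[0,0,-0.003],1]
    - [[0,0,0],[0,0,-0.006],1]
    - [[0,0,0],[0,0,-0.009],1]
    - [[0,0,0],[0,0,-0.012],1]
    - [[0,0,0],[0,0,-0.015],1]

```text
t: 14.72
position: [565.3, 232.6, 231.7]
ee_rot: [-1.209, 1.222, -1.213]
wrist_force: [-0.1, 0.2, -0.5]
grip_width: -0.004
```

```bash
python3 lid.py; python3 go.py 540 232 225 0
```

```text
14.725 [565.3 232.6 231.7] [-0.1  0.2 -0.5]
scene 35 angle 1.9
scene over tin: z med 29.2 frac near rim 0.04
top 389 angle 1.866
top over tin: z med 21.1 frac near rim 0.1
alt 0 turn [ 0.4 -0.6 -0.1]
alt 180 turn [1.000e-01 1.794e+02 6.000e-01]
shift [ 0.0009  0.007  -0.0252] tool z world [ 1.    -0.01  -0.007] x [-0.01  -1.    -0.001] y [-0.007  0.001 -1.   ]
q6 [0.19 0.24 1.44 0.   1.47 0.2 ] pos [565.2 232.7 231.8] F [0.2 1.1 0.9] grip -0.0001021524601202113 t 14.825
```

The lid doesn't move although the TCP reads level with it, so the real fingertips probably sit higher than reported and pass over its edge. I back off behind the lid, go lower, and check the tip height.

Emit:
apply_moves:
  commands:
    - [[0,0,0],[0,-0.03,0],1]
    - [[0,0,0],[0,-0.03,0.04],1]
    - [[0,0,0],[0,-0.03,0.085],1]
    - [[0,0,0],[0,0.01,0.09],1]
    - [[0,0,0],[0,0.04,0.09],1]

```text
t: 15.45
position: [655.3, 231.5, 189.1]
ee_rot: [-1.209, 1.223, -1.213]
wrist_force: [-0.7, 0.1, 0.0]
grip_width: -0.006
```

```bash
python3 go.py 650 232 185 0
python3 - <<'E'
from h import *
p=status.observe()['position']
for n in('scene','top'):
    P=cloud(grab(n)).reshape(-1,3); P=P[np.isfinite(P[:,0])]
    q=P[(P[:,0]>590)&(P[:,0]<720)&(abs(P[:,1]-232)<80)&(P[:,2]>110)&(P[:,2]<330)]
    h,_=np.histogram(q[:,2],np.arange(110,331,10)); print(n,dict(zip(range(110,330,10),h)))
    for z in range(175,300,20):
        w=q[abs(q[:,2]-z)<10]
        if len(w): print(z,w.min(0).round(),w.max(0).round())
    f=grab('scene')
d=rot(f).T@(p-np.array(f['eye'])); print('TCP px',f['cx']+foc(f)*d[0]/-d[2],f['cy']-foc(f)*d[1]/-d[2],'depth',-d[2])
cv2.imwrite('pics/scene7.png',cv2.resize(f['px'][200:380,240:440],None,fx=4,fy=4,interpolation=cv2.INTER_CUBIC)[:600])
E
```

```text
alt 0 turn [ 0.5 -0.6 -0. ]
alt 180 turn [1.000e-01 1.794e+02 7.000e-01]
shift [-0.0005  0.0041 -0.0053] tool z world [ 1.    -0.011 -0.008] x [-0.011 -1.    -0.001] y [-0.008  0.001 -1.   ]
q6 [0.17 0.48 1.22 0.   1.45 0.18] pos [655.3 231.5 189.1] F [-0.7  0.1  0. ] grip -0.005973940507481122 t 15.45
scene {110: np.int64(0), 120: np.int64(0), 130: np.int64(0), 140: np.int64(0), 150: np.int64(0), 160: np.int64(0), 170: np.int64(0), 180: np.int64(0), 190: np.int64(0), 200: np.int64(0), 210: np.int64(0), 220: np.int64(9), 230: np.int64(28), 240: np.int64(16), 250: np.int64(15), 260: np.int64(18), 270: np.int64(63), 280: np.int64(31), 290: np.int64(63), 300: np.int64(85), 310: np.int64(163), 320: np.int64(62)}
215 [660. 237. 225.] [664. 241. 225.]
235 [643. 230. 225.] [670. 242. 244.]
255 [651. 237. 245.] [673. 244. 265.]
275 [660. 229. 266.] [697. 245. 284.]
295 [601. 232. 285.] [715. 248. 305.]
top {110: np.int64(0), 120: np.int64(0), 130: np.int64(0), 140: np.int64(0), 150: np.int64(0), 160: np.int64(0), 170: np.int64(0), 180: np.int64(0), 190: np.int64(0), 200: np.int64(0), 210: np.int64(0), 220: np.int64(5), 230: np.int64(6), 240: np.int64(7), 250: np.int64(0), 260: np.int64(0), 270: np.int64(0), 280: np.int64(0), 290: np.int64(0), 300: np.int64(16), 310: np.int64(24), 320: np.int64(17)}
215 [648. 221. 222.] [657. 222. 225.]
235 [650. 221. 225.] [658. 222. 239.]
255 [647. 221. 246.] [661. 222. 250.]
295 [611. 244. 305.] [611. 244. 305.]
TCP px 317.88653510547033 329.0936590930418 depth 802.7520431168786
```

View pics/scene7.png

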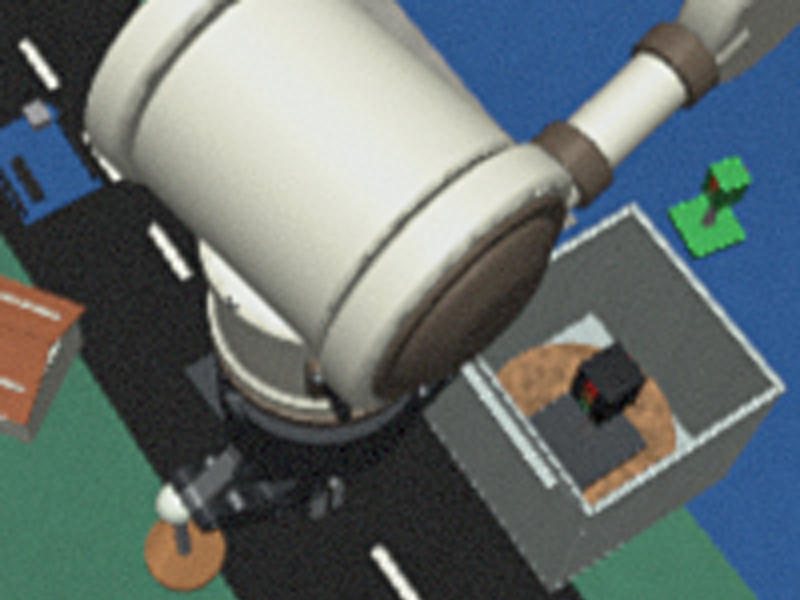

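The lowest finger points are at z ≈ 222, about 33 mm above the reported TCP, so the first pass did go over the lid's edge. The lid top is at 261, so the fingers now overlap it by about 40 mm. Pushing now.

Emit:
apply_moves:
  commands:
    - [[0,0,0],[0,0.004,-0.015],1]
    - [[0,0,0],[0,0.007,-0.03],1]
    - [[0,0,0],[0,0.007,-0.045],1]
    - [[0,0,0],[0,0.007,-0.06],1]
    - [[0,0,0],[0,0.007,-0.075],1]

```text
t: 16.27
position: [581.9, 233.0, 189.2]
ee_rot: [-1.202, 1.217, -1.215]
wrist_force: [4.0, -1.5, 11.7]
grip_width: -0.003
```

Emit:
apply_moves:
  commands:
    - [[0,0,0],[0,0,-0.01],1]
    - [[0,0,0],[0,0,-0.02],1]
    - [[0,0,0],[0,0,-0.03],1]
    - [[0,0,0],[0,0,-0.035],1]
    - [[0,0,0],[0,0,-0.04],1]

```text
t: 16.9
position: [544.1, 234.0, 193.6]
ee_rot: [-1.196, 1.212, -1.218]
wrist_force: [1.5, -0.2, 8.8]
grip_width: 0.0
```

```bash
python3 lid.py
```

```text
16.9 [544.1 234.  193.6] [ 1.5 -0.2  8.8]
scene 75 angle 1.541
scene over tin: z med 55.6 frac near rim 0.02
top 58 angle 1.485
top over tin: z med 21.0 frac near rim 0.07
```

The lid is at about 1.5 rad, with a light rub of about 9 N on its top edge. I raise slightly and push on a little.

Emit:
apply_moves:
  commands:
    - [[0,0,0],[0,-0.006,-0.003],1]
    - [[0,0,0],[0,-0.01,-0.012],1]
    - [[0,0,0],[0,-0.012,-0.022],1]
    - [[0,0,0],[0,-0.014,-0.032],1]
    - [[0,0,0],[0,-0.016,-0.04],1]

```text
t: 17.62
position: [502.3, 234.3, 208.7]
ee_rot: [-1.198, 1.214, -1.217]
wrist_force: [-0.7, 0.1, -0.4]
grip_width: -0.002
```

```bash
python3 lid.py
```

```text
17.625 [502.3 234.3 208.7] [-0.7  0.1 -0.4]
scene 509 angle 1.198
scene over tin: z med 80.9 frac near rim 0.03
top 359 angle 1.147
top over tin: z med 21.6 frac near rim 0.05
```

Emit:
apply_moves:
  commands:
    - [[0,0,0],[0,0,0],1]
    - [[0,0,0],[0,0,0],1]
    - [[0,0,0],[0,0,0],1]
    - [[0,0,0],[0,-0.02,0],1]
    - [[0,0,0],[0,-0.05,0],1]

```text
t: 18.35
position: [501.6, 234.1, 258.5]
ee_rot: [-1.2, 1.215, -1.216]
wrist_force: [1.4, 0.2, 1.2]
grip_width: 0.003
```

Emit:
apply_moves:
  commands:
    - [[0,0,0],[0,-0.05,0],1]
    - [[0,0,0],[0,-0.08,0.0],1]
    - [[0,0,0],[0.04,-0.08,-0.01],1]
    - [[0,0,0],[0.09,-0.08,-0.03],1]
    - [[0,0,0],[0.13,-0.08,-0.04],1]

```text
t: 18.98
position: [459.4, 102.8, 338.0]
ee_rot: [-1.199, 1.214, -1.216]
wrist_force: [0.2, -0.5, -0.3]
grip_width: 0.001
```

Emit:
apply_moves:
  commands:
    - [[0,0,0],[0.03,0,0],1]
    - [[0,0,0],[0.07,0,0],1]
    - [[0,0,0],[0.09,0,0],1]
    - [[0,0,0],[0.09,0,0],1]

```text
t: 19.48
position: [458.6, 11.8, 337.8]
ee_rot: [-1.198, 1.216, -1.218]
wrist_force: [0.4, -0.0, -1.0]
grip_width: -0.001
```

```bash
python3 lid.py;  python3 - <<'E'
from h import *
f=grab('scene'); cv2.imwrite('pics/scene8.png',f['px'])
P=cloud(f).reshape(-1,3); P=P[np.isfinite(P[:,0])]
w=P[(abs(P[:,0]-473)<50)&(abs(P[:,1]-232)<50)&(P[:,2]<200)]; A=np.c_[w[:,:2],np.ones(len(w))]; c=np.linalg.lstsq(A,w[:,2],rcond=None)[0]; print('lid plane',c.round(4),w[:,2].mean().round(1),w[:,2].std().round(1))
E
```

```text
19.475 [458.6  11.8 337.8] [ 0.4 -0.  -1. ]
scene over tin: z med 144.6 frac near rim 0.76
top over tin: z med 145.2 frac near rim 0.95
lid plane [-8.00000e-04 -1.00000e-04  1.45688e+02] 145.3 1.4
```

View pics/scene8.png

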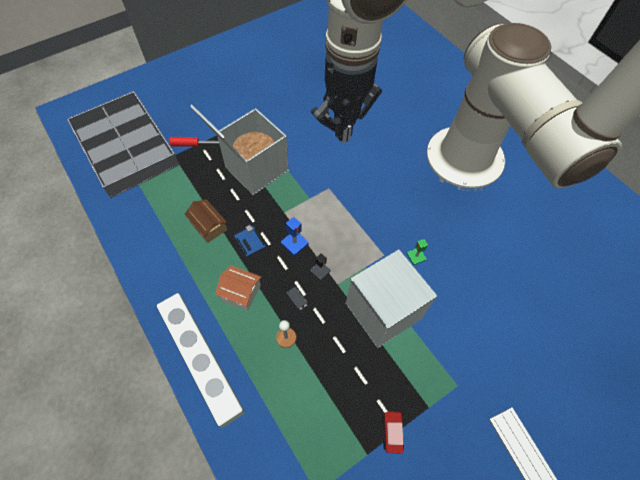

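The picture shows the left tin's lid shut flat at (392,298). The arm is clear and the bystanders are where they started.

```bash
python3 -c "
from rig import order; print(order.job_done())"
```

```text
the job is handed in; nothing more can be done
None
```

The traffic light is standing upright in the left tin, its lid is shut, and I handed the job in at about 19.5 s of the 64 s allowed.

- **Choice of tin:** The contents measured about 18 mm high in the left tin and about 84 mm in the right one, so only the left had room.
- **Placing:** I lowered the light until it landed at about 8 N and then opened the fingers. It stood upright with its top at about 118 mm, below the 140 mm rim, and the lid was still open.
- **Closing the lid:** The first two pushes never touched the lid. The fingertips measured about 33 mm higher than the reported TCP, so the first push passed over the lid's edge and I stopped the second when the lid did not move. The third, lower push shut it, with a brief rub of up to about 12 N on its top edge.
- **Last checks:** The lid lies flat at z ≈ 145 mm with a slope of about 0.001. The arm is clear of everything, and the last picture shows no visible change in the bystanders, though I did not measure them again. I could not see the light once the lid was shut.

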